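# Change the jammed transport bung of a sample flask for its venting cover

## Task

Open the blue transport flask by working its tight tapered bung loose: rock the yellow handle from side to side, toward one red mark on the neck and then the other, while easing it up, so that the flask itself stays down in its ring base. Stand the bung upright in the low cardboard tray, then set the white venting cover level on the open mouth. Leave the other things where they stand.

Things in the scene. Friction and masses are not known exactly. Their poses are not given: they have to be found in the camera images.
- flask (a joint): how far the blue flask has risen out of its fixed ring base, m: 0 = fully down. It can only slide straight up (at most 0.05); it cannot tip, turn or shift. It weighs 0.9 kg, is 120 mm across and 150 mm tall, its foot 8 mm above the table; the dark steel ring base round its foot is 156 mm across
- flask_mouth (a point): centre of the flask's mouth, level with its rim, 158 mm above the table. z up; the two red marks on the neck lie toward its +y and -y. The aluminium neck is 82 mm across outside, 63 mm inside, 50 mm tall. A straight pull on the bung lifts the flask, since each of the two catches inside holds with more than the flask's weight
- catch_left (a point): tip of the sprung red catch inside the mouth under the +y mark, 4.5 mm below the rim and 25 mm from the axis (4 mm thick, 18 mm wide). It swings only upward, yields at about 15 to 20 N of upward pull on its side, and holds down the bung's bulge. Leaning the bung 11 to 13 degrees toward -y (pivoting on the flange's -y edge) lifts this side some 13 mm, past the catch, which shuts beneath it
- catch_right (a point): tip of the like catch under the -y mark. Once one side is past its catch and rests on it, rock the bung back the other way over that catch, through upright to about 10 degrees beyond, keeping it slightly lifted: this brings the second side past its catch, and the bung lifts out freely. Either side may be freed first. The gripper must tilt with the handle
- bung_center (a point): centre of the bung, 62 mm above its foot; 124 mm tall, 0.16 kg, z up. Black tapered plug (36 mm tall, foot 35 mm across, bulge 58 mm across), flange 74 mm across, 8 mm thick, its underside 26 mm below this point and at first on the rim. Yellow upright handle 42 mm along x, 26 mm along y (flat y faces look toward the red marks), up to 62 mm above this point; grip the y faces 40 mm above it
- tray: low open cardboard tray fixed to the table, 95 mm (x) by 125 mm (y), 22 mm high, its floor 3 mm thick; origin at the centre of its underside, on the table
- cover_center (a point): centre (half-way up) of the white venting cover, 62 mm tall, 0.12 kg, standing on the table; z up. Below a round boss, 36 mm across and 12 mm deep, that goes loosely into the mouth; then a disc 88 mm across (underside 19 mm below this point, top 10 mm below it), which rests on the rim; then a round blue knob 25 mm across from 10 mm below to 31 mm above this point
- reagent_box_center (a point): bystander: centre of a cream and yellow carton 70x62x85 mm
- gauze_center (a point): bystander: centre of a white standing gauze roll, 56 mm across, 108 mm tall
- alcohol_center (a point): bystander: a squeeze bottle with a thin spout, 58x68x235 mm; this point lies on its axis 90 mm above the table
Not all that is in view belongs to the job. What is shaped like the part that bears bung_center but green or orange is not meant.

How it is judged (in metres and radians):
On the way, in this order (a step that is already met when the one before it is completed fails the run):
1. the bung is wholly out of the mouth and the flask is down in its ring (z of bung_center in the frame of flask_mouth above 0.062 m and value of joint flask below 0.004 m), for 0.1 s.
2. the bung stands upright in the tray (x of bung_center in the frame of tray between -0.045 and 0.045 m and y of bung_center in the frame of tray between -0.06 and 0.06 m and height (world z) of bung_center below 0.07 m and angle between bung_center's own z axis and vertical below 0.12 rad), for 0.2 s.
At the end, for the whole second after the job is handed in: The bung stands upright (within 7 degrees) on the tray's floor inside its walls, the cover lies level (within 4.5 degrees) on the flask's rim with its boss in the mouth (centred within 16 mm), the flask is down in its ring (within 4 mm), and all is at rest (all of step 2 and horizontal distance between cover_center and flask_mouth below 0.016 m and z of cover_center in the frame of flask_mouth between 0.015 and 0.023 m and angle between cover_center's own z axis and vertical below 0.08 rad and value of joint flask below 0.004 m and linear speed of each of bung, cover below 0.02 m/s); the robot touches nothing.
It fails at once if the flask is pulled up more than 8 mm out of its ring base (value of joint flask above 0.008 m).
It fails at once if a bystander (carton, gauze roll, squeeze bottle) is moved more than 30 mm (distance of any of reagent_box_center, gauze_center, alcohol_center from where it was at the start of the episode above 0.03 m).
It also fails if it takes over 59 s, if anything falls off the work surface, if the arm or the gripper's body presses on something with over 40 N, if the wrist force passes 120 N, or if a joint passes its speed limit or range.

## Robot

A 6-joint arm with a two-finger parallel gripper is mounted at the origin on a cart in front of the work surface, level with it; the furniture and walls round the work are solid. World frame = base frame: x ahead of the robot, y to its left, z up, the work surface at z = 0. Lengths are in m, angles in degrees, forces in N, time in s.
With the tool pointing down it reaches from about 0.275 to 0.75 m from the base axis. Payload 10.2 kg.
Tool frame: the origin (TCP) lies on the centre line of the jaws, within the pads' length; the fingertips stand 8 mm ahead of it and the grasp point (between the pads) lies 11 mm behind it; z points along the fingers, y is the line along which they close (so a half turn about z gives the same grasp; the last joint's range is limited). The gripper opens to 88 mm and grips with 3 to 60 N. Pads are 18 mm wide; open, the fingers measure 123 mm over their backs; the gripper's body (75 mm by 187 mm) begins 45 mm behind the grasp point.
Start: joints at [-88.831, 17.928, 85.812, -0, 76.261, -12.8], TCP at [0.127, -0.509, 0.247] pointing down, gripper open.
Joint ranges: [-168.41, 168.41], [-55.51, 124.54], [10.69, 146.95], [-70.63, 250.63], [1, 178], [-165.06, 165.06]. Speed limits (degrees/s): [136.94, 136.94, 172.46, 180, 180, 180].

## Interface

Orientations are given as [roll, pitch, yaw] about the fixed x, y, z axes, in that order (R = Rz(yaw) Ry(pitch) Rx(roll)).
In Python, from cell import ctrl gives the robot as it stands.
- The arm moves only by the tool jog_arm, never from a script. Its argument "commands" is a list of rows, each an object with "hand": the gripper's target within -1 to 1 (shut at 1, half-way at 0, fully open at -1); "offset": the shift along the tool's x, y, z in cm, a list of three; "dr": the turn, a rotation vector about the tool's x, y, z in rad, a list of three. In form: [{"hand": hand, "offset": [dx, dy, dz], "dr": [rx, ry, rz]}, ...]. A call has exactly 10 rows; each row shifts and turns the commanded pose from where the row before left it, along the tool's axes as they then stand; what a row does not reach is not made up. A row lasts 1/8 s, in which the tool goes at most 62.5 mm and 10.7 degrees, less where a joint would pass 70% of its speed; a pose out of reach is approached as far as the arm can. A call is refused whole if a number of a shift passes 6.25 or a number of a turn 0.188, either way. A call with a gripper value outside its range is refused whole. The fingers move at their own pace and stop on an object; "squeeze" is the grip in N (left out, the last holds). Time passes only in rows, so rows that do not move let the fingers close, or fill a call up. It gives the time, the measured TCP pose, the force, the opening and the grip force at its end, in the units of the state.
- ctrl.sense(): the state, without advancing time (a new reading comes with each control period).
- ctrl.grab_frame(name): name is "scene" or "top"; returns (picture, depth): 400x640x3 uint8, red, green, blue; 400x640 float32, m along the optical axis (not along the pixel's ray), 0 where there is no reading.
- ctrl.get_calibration(name): a dict with "K" (3x3 intrinsics, pixels), "pose" (4x4, takes a point from camera to world coordinates). Camera axes: x right, y up, looking along -z (the intrinsics and any distortion apply to the point x, -y, -z); pixel columns grow to the right and rows downward; lengths in m; the calibration is good to about 2 mm. A picture is of the moment at which its call begins. get_calibration takes no time and is no camera call.
- ctrl.job_done(): hands the job in; it is judged then, once.
Trained networks look in the newest picture that a camera, given by its name, has taken for a name from the list of things; names that differ only in an ending like _2 or _b are one class to them, and where a whole thing is asked for, a point or a joint stands for the part that bears it (a point fixed in the world has none). Each returns a list of dicts, best first, with "score" (0 to 1); they miss things now and then, are a little off and sometimes report something else, mostly with a low value. They report only what shows in the picture. A call takes as long as a camera call. They do not tell look-alikes from the thing itself.
- ctrl.silhouettes(camera, query): "pixels" (400x640 bool, what is visible of it).
- ctrl.tip_of(camera, query): "point" ([x, y, z] in m, in world coordinates, good to about 4 mm: a listed point, or the origin of a listed thing).
The state is a dict: "t": time; "qpos": joint angles; "qd": joint speeds; "tau": joint torques, N m; "eef_pos": TCP position; "orientation": TCP orientation; "wrist_force": force on the tool from outside, world axes, zero at the start; "wrist_torque": the same for the moment, N m; "finger_gap": finger opening in m; "finger_force": force on a finger pad.
Only numpy, scipy, OpenCV 4.12 (cv2) and the standard library are available. Lean on these libraries where they do the work, as an engineer would, in place of code of your own. Each camera call takes 0.05 s, during which the arm holds its last target. There are 200 camera calls.

## Working session

There is one attempt and no reset: what is moved stays moved. The work goes in short steps, Python scripts to look and compute and a tool call to move; the robot and the scene stay as the last step left them, time stands still between calls to the robot, and variables do not carry over. Pictures are saved under pics/ and viewed, at most 10 in all, crops included, and the job is handed in when it is done.

Besides the shell and the picture viewer there is one more tool, called after "Request:" in YAML: its name, and indented under it one key for each argument. jog_arm: Moves the arm, as the interface text tells. Its arguments: {"type":"object","properties":{"commands":{"type":"array","items":{"type":"object","properties":{"hand":{"type":"number"},"offset":{"type":"array","items":{"type":"number"}},"dr":{"type":"array","items":{"type":"number"}}}}},"squeeze":{"type":"number"}},"required":["commands"]}

```bash
mkdir -p pics; ls
cat > h.py <<'E'
import numpy as np, cv2
from cell import ctrl
def save(n,f):
    p,d=ctrl.grab_frame(n); cv2.imwrite(f,p[:,:,::-1]); return p,d
E
python3 - <<'E'
from h import *
import numpy as np
np.set_printoptions(precision=3,suppress=True)
a=save('scene','pics/s1.png')[0];b=save('top','pics/t1.png')[0]
for c in('top','scene'):
  print(c,ctrl.get_calibration(c)['pose'][:3,3])
  for q in ['flask_mouth','catch_left','bung_center','tray','cover_center','reagent_box_center','gauze_center','alcohol_center']:
    print(q,[(round(float(r['score']),2),np.round(r['point'],3)) for r in ctrl.tip_of(c,q)[:4]])
s=ctrl.sense();print(s['t'],s['eef_pos'],s['orientation'],s['wrist_force'],s['finger_gap'])
E
```

```text
pics
top [ 0.107 -0.137  1.696]
flask_mouth [(0.7, array([0.488, 0.044, 0.159]))]
catch_left [(0.73, array([0.493, 0.072, 0.154]))]
bung_center [(0.92, array([0.494, 0.049, 0.184])), (0.88, array([0.313, 0.304, 0.065])), (0.74, array([ 0.647, -0.116,  0.061])), (0.17, array([0.656, 0.228, 0.04 ]))]
tray [(0.62, array([ 0.514, -0.223, -0.005]))]
cover_center [(0.69, array([0.517, 0.306, 0.031])), (0.39, array([0.489, 0.05 , 0.187]))]
reagent_box_center [(0.62, array([0.657, 0.227, 0.042]))]
gauze_center []
alcohol_center [(0.7, array([ 0.572, -0.387,  0.09 ]))]
scene [0.085 0.755 0.707]
flask_mouth [(0.66, array([0.489, 0.045, 0.159]))]
catch_left [(0.97, array([0.497, 0.07 , 0.153])), (0.52, array([0.66 , 0.221, 0.039]))]
bung_center [(0.96, array([0.49 , 0.048, 0.182])), (0.94, array([0.318, 0.309, 0.06 ])), (0.9, array([ 0.645, -0.117,  0.061]))]
tray [(0.62, array([ 0.518, -0.225,  0.001])), (0.46, array([0.658, 0.223, 0.043]))]
cover_center []
reagent_box_center [(0.8, array([0.656, 0.223, 0.042]))]
gauze_center [(0.62, array([0.676, 0.057, 0.057]))]
alcohol_center [(0.77, array([ 0.57 , -0.385,  0.088]))]
0.9 [ 0.127 -0.51   0.247] [179.998   0.003  13.967] [ 0.246 -0.275  0.303] 0.0881915994151514
```

View pics/s1.png

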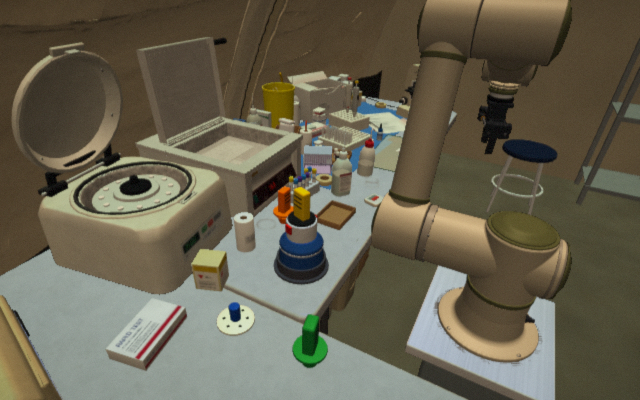

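View pics/t1.png

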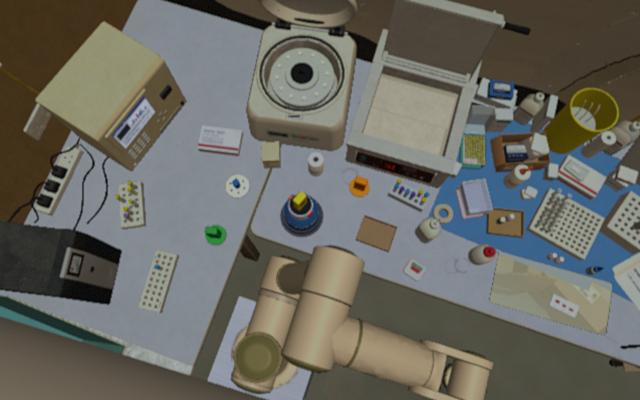

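```bash
cat >> h.py <<'E'
def cloud(n,d):
    c=ctrl.get_calibration(n);K=c['K'];P=c['pose']
    v,u=np.mgrid[0:400,0:640]
    X=np.stack([(u-K[0,2])/K[0,0]*d,-(v-K[1,2])/K[1,1]*d,-d],-1)
    return X@P[:3,:3].T+P[:3,3]
def near(W,d,x,y,r): return (d>0)&(np.hypot(W[...,0]-x,W[...,1]-y)<r)
E
python3 - <<'E'
from h import *
np.set_printoptions(precision=4,suppress=True)
print({k:v for k,v in ctrl.get_calibration('top').items() if k!='pose'})
for n in('top','scene'):
  p,d=ctrl.grab_frame(n);W=cloud(n,d);R,G,B=[p[...,i].astype(int) for i in range(3)]
  m=near(W,d,.49,.046,.06)&(R>1.3*B+30)&(G>1.5*B)&(G>.5*R)&(W[...,2]>.19)
  q=W[m];print(n,'yellow',m.sum(),q[:,2].min(),q[:,2].max())
  t=q[q[:,2]>q[:,2].max()-.012];print(' top',len(t),t.mean(0),cv2.minAreaRect((t[:,:2]*1000).astype(np.float32)))
  print(' all',cv2.minAreaRect((q[:,:2]*1000).astype(np.float32)))
  m=near(W,d,.49,.046,.06)&(R>100)&(G<.4*R)&(B<.4*R);print(' red',W[m][:8],m.sum())
  m=near(W,d,.515,.306,.05)&(B>1.5*R);q=W[m];print(' knob',m.sum(),q.mean(0),np.ptp(q,0),q[:,2].max())
  t=q[q[:,2]>.055];print(t.mean(0),np.median(t,0))
  m=near(W,d,.515,.306,.06)&(np.abs(W[...,2]-.021)<.006)&(R>120)
  q=W[m];print(' disc',m.sum(),cv2.minEnclosingCircle((q[:,:2]*1000).astype(np.float32)))
  ss=ctrl.silhouettes(n,'tray')
  for s in ss[:1]:
    q=W[s['pixels']&(d>0)];print(' tray',s['score'],len(q),q.mean(0),cv2.minAreaRect((q[:,:2]*1000).astype(np.float32)),q[:,2].min(),q[:,2].max())
    h=q[(q[:,2]>.016)];print('  rim',len(h),cv2.minAreaRect((h[:,:2]*1000).astype(np.float32)))
E
```

```text
{'K': array([[482.9169,   0.    , 311.4689],
       [  0.    , 482.9169, 208.9355],
       [  0.    ,   0.    ,   1.    ]])}
top yellow 155 0.19008962621939918 0.2532345278750121
 top 84 [0.4878 0.0488 0.2453] ((487.68634033203125, 48.7138671875), (25.431774139404297, 39.4990119934082), 65.4111328125)
 all ((488.0856628417969, 49.45902633666992), (28.111459732055664, 39.84737014770508), 69.2387466430664)
 red [[0.4994 0.0917 0.15  ]
 [0.4765 0.0061 0.1554]
 [0.4817 0.0045 0.1382]
 [0.4716 0.0078 0.1582]
 [0.4749 0.0056 0.1487]
 [0.4665 0.0095 0.1614]
 [0.4708 0.0077 0.1476]
 [0.4629 0.0118 0.1585]] 9
 knob 40 [0.5137 0.3039 0.0582] [0.0227 0.0211 0.037 ] 0.07162489651119075
[0.5155 0.3049 0.0615] [0.5149 0.306  0.0607]
 disc 311 ((515.877197265625, 305.7652282714844), 43.64732360839844)
 tray 0.61 930 [ 0.517  -0.2241  0.0046] ((515.3283081054688, -223.11557006835938), (124.0751953125, 97.83354187011719), 87.40902709960938) -0.009662904886614365 0.027874727895172535
  rim 85 ((514.1985473632812, -223.38046264648438), (123.76350402832031, 95.8106689453125), 87.7837142944336)
scene yel
[... 279 characters left out ...]
69531)
 red [[0.4667 0.0105 0.156 ]
 [0.464  0.0156 0.1566]
 [0.5149 0.0841 0.1537]
 [0.5106 0.086  0.1564]
 [0.511  0.0902 0.1556]
 [0.5095 0.0878 0.1548]
 [0.5062 0.0883 0.1562]
 [0.5118 0.089  0.1515]] 18
 knob 175 [0.5121 0.3114 0.0505] [0.0234 0.0235 0.0418] 0.06499578142753171
[0.5143 0.3088 0.0611] [0.5145 0.3093 0.0614]
 disc 710 ((516.5932006835938, 307.8626403808594), 44.411346435546875)
 tray 0.67 741 [ 0.5162 -0.229   0.0083] ((514.0034790039062, -241.00674438476562), (166.1895751953125, 96.10135650634766), 88.54551696777344) -0.0020485863698911366 0.024724650886033928
  rim 153 ((514.6358032226562, -222.63729858398438), (129.84530639648438, 95.87735748291016), 88.81830596923828)
```

Request:
jog_arm:
  commands:
    - {"hand": -1,"offset": [0,0,-4],"dr": [0,0,0]}
    - {"hand": -1,"offset": [2,-2,-4],"dr": [0,0,0]}
    - {"hand": -1,"offset": [3.5,-3.5,0],"dr": [0,0,0]}
    - {"hand": -1,"offset": [3.5,-3.5,0],"dr": [0,0,0]}
    - {"hand": -1,"offset": [3.5,-3.5,0],"dr": [0,0,0]}
    - {"hand": -1,"offset": [3.5,-3.5,0],"dr": [0,0,0]}
    - {"hand": -1,"offset": [3.5,-3.5,0],"dr": [0,0,0]}
    - {"hand": -1,"offset": [3.5,-3.5,0],"dr": [0,0,0]}
    - {"hand": -1,"offset": [3.5,-3.5,0],"dr": [0,0,0]}
    - {"hand": -1,"offset": [3.5,-3.5,0],"dr": [0,0,0]}

```text
t: 2.35
eef_pos: [0.346, -0.1444, 0.327]
orientation: [180.0, -0.0, 14.0]
wrist_force: [0.3, -0.4, -0.4]
finger_gap: 0.0881
finger_force: 0.0
```

```bash
cat >> h.py <<'E'
from scipy.spatial.transform import Rotation as Ro
def go(pos,rpy=None):
    s=ctrl.sense();R=Ro.from_euler('xyz',s['orientation'],degrees=True)
    off=R.inv().apply(np.array(pos)-s['eef_pos'])*100
    dr=(R.inv()*Ro.from_euler('xyz',rpy,degrees=True)).as_rotvec() if rpy is not None else 0
    np.set_printoptions(precision=3,suppress=True)
    print('t',s['t'],s['eef_pos'],s['orientation'],'off',off,'dr',dr,'gap',s['finger_gap'])
E
python3 -c "
from h import *
go([.4885,.0485,.30],[180,0,-23])"
```

```text
t 2.35 [ 0.346 -0.144  0.327] [179.965  -0.028  13.953] off [ 18.483 -15.29    2.695] dr [ 0.    -0.001  0.645] gap 0.0881079917154535
```

Request:
jog_arm:
  commands:
    - {"hand": -1,"offset": [3.7,-3.06,0],"dr": [0,0,0]}
    - {"hand": -1,"offset": [3.7,-3.06,0],"dr": [0,0,0]}
    - {"hand": -1,"offset": [3.7,-3.06,0],"dr": [0,0,0]}
    - {"hand": -1,"offset": [3.7,-3.06,0],"dr": [0,0,0]}
    - {"hand": -1,"offset": [3.7,-3.06,0],"dr": [0,0,0]}
    - {"hand": -1,"offset": [0,0,0],"dr": [0,0,0.13]}
    - {"hand": -1,"offset": [0,0,0],"dr": [0,0,0.13]}
    - {"hand": -1,"offset": [0,0,0],"dr": [0,0,0.13]}
    - {"hand": -1,"offset": [0,0,0],"dr": [0,0,0.13]}
    - {"hand": -1,"offset": [0,0,0],"dr": [0,0,0.125]}

```text
t: 3.6
eef_pos: [0.488, 0.0472, 0.3267]
orientation: [180.0, 0.0, -23.2]
wrist_force: [-0.2, 0.2, 0.1]
finger_gap: 0.0878
finger_force: 0.0
```

```bash
python3 -c "
from h import *
go([.4885,.0485,.213],[180,0,-23])"
```

```text
t 3.6 [0.488 0.047 0.327] [179.999   0.001 -23.227] off [-0.005 -0.139 11.372] dr [ 0.     0.    -0.004] gap 0.08779657729344484
```

Request:
jog_arm:
  commands:
    - {"hand": -1,"offset": [0,-0.14,3],"dr": [0,0,0]}
    - {"hand": -1,"offset": [0,0,3],"dr": [0,0,0]}
    - {"hand": -1,"offset": [0,0,3],"dr": [0,0,0]}
    - {"hand": -1,"offset": [0,0,2.4],"dr": [0,0,0]}
    - {"hand": -1,"offset": [0,0,0],"dr": [0,0,0]}
    - {"hand": 1,"offset": [0,0,0],"dr": [0,0,0]}
    - {"hand": 1,"offset": [0,0,0],"dr": [0,0,0]}
    - {"hand": 1,"offset": [0,0,0],"dr": [0,0,0]}
    - {"hand": 1,"offset": [0,0,0],"dr": [0,0,0]}
    - {"hand": 1,"offset": [0,0,0],"dr": [0,0,0]}
  squeeze: 15

```text
t: 4.85
eef_pos: [0.4886, 0.0485, 0.2128]
orientation: [-180.0, -0.0, -23.0]
wrist_force: [-0.1, 0.2, -0.7]
finger_gap: 0.0401
finger_force: 0.0
```

Request:
jog_arm:
  commands:
    - {"hand": 1,"offset": [0,0,0],"dr": [0,0,0]}
    - {"hand": 1,"offset": [0,0,0],"dr": [0,0,0]}
    - {"hand": 1,"offset": [0,0,0],"dr": [0,0,0]}
    - {"hand": 1,"offset": [0,0,0],"dr": [0,0,0]}
    - {"hand": 1,"offset": [0,0,0],"dr": [0,0,0]}
    - {"hand": 1,"offset": [0,0,0],"dr": [0,0,0]}
    - {"hand": 1,"offset": [0,0,0],"dr": [0,0,0]}
    - {"hand": 1,"offset": [0,0,0],"dr": [0,0,0]}
    - {"hand": 1,"offset": [0,0,0],"dr": [0,0,0]}
    - {"hand": 1,"offset": [0,0,0],"dr": [0,0,0]}
  squeeze: 50

```text
t: 6.1
eef_pos: [0.4886, 0.0485, 0.2127]
orientation: [180.0, -0.0, -23.0]
wrist_force: [-0.9, -1.2, 0.5]
finger_gap: 0.0256
finger_force: 49.8
```

```bash
python3 -c "
from h import *
go([.4885,.0485,.213],[180,0,-23]);s=ctrl.sense();print(s['wrist_force'],s['wrist_torque'])
R=Ro.from_euler('xyz',s['orientation'],degrees=True).inv();print(R.apply(s['wrist_force']),R.apply(s['wrist_torque']))"
```

```text
t 6.1 [0.489 0.048 0.213] [179.998  -0.001 -22.987] off [-0.008 -0.001 -0.028] dr [ 0. -0.  0.] gap 0.025575842926735867
[-0.878 -1.191  0.549] [-0.178  0.116 -0.011]
[-0.343  1.439 -0.549] [-0.209 -0.037  0.011]
```

Request:
jog_arm:
  commands:
    - {"hand": 1,"offset": [0,0,0.05],"dr": [0,0,0]}
    - {"hand": 1,"offset": [0,0.08,-0.055],"dr": [0.015,0,0]}
    - {"hand": 1,"offset": [0,0.08,-0.055],"dr": [0.015,0,0]}
    - {"hand": 1,"offset": [0,0.08,-0.055],"dr": [0.015,0,0]}
    - {"hand": 1,"offset": [0,0.08,-0.055],"dr": [0.015,0,0]}
    - {"hand": 1,"offset": [0,0.08,-0.055],"dr": [0.015,0,0]}
    - {"hand": 1,"offset": [0,0.08,-0.055],"dr": [0.015,0,0]}
    - {"hand": 1,"offset": [0,0.08,-0.055],"dr": [0.015,0,0]}
    - {"hand": 1,"offset": [0,0,0],"dr": [0,0,0]}
    - {"hand": 1,"offset": [0,0,0],"dr": [0,0,0]}
  squeeze: 60

```text
t: 7.35
eef_pos: [0.4862, 0.0431, 0.2154]
orientation: [-174.0, 0.0, -23.0]
wrist_force: [3.3, 3.5, -7.7]
finger_gap: 0.0257
finger_force: 59.8
```

```bash
cat >> h.py <<'E'
M=np.array([.4886,.0485,.158]);FR=Ro.from_euler('z',-23,degrees=True)
def st():
    s=ctrl.sense();R=Ro.from_euler('xyz',s['orientation'],degrees=True)
    T=FR.inv().apply(s['eef_pos']-M)
    lean=(FR.inv()*R*Ro.from_euler('x',180,degrees=True)).as_rotvec(degrees=True)
    # bung frame origin at flange underside centre, TCP 54.7 mm above it
    B=Ro.from_rotvec(lean,degrees=True)
    O=T-B.apply([0,0,.0547])
    np.set_printoptions(precision=2,suppress=True)
    print('t',s['t'],'TCP mm',T*1e3,'lean',lean,'flange ctr',O*1e3,'-y edge',(O+B.apply([0,-.037,0]))*1e3,'+y edge',(O+B.apply([0,.037,0]))*1e3)
    print('F',FR.inv().apply(s['wrist_force']),'T',FR.inv().apply(s['wrist_torque']),'gap',s['finger_gap'],s['finger_force'])
E
python3 -c "
from h import *
st()"
```

```text
t 7.35 TCP mm [-0.14 -5.88 57.44] lean [6.04 0.04 0.01] flange ctr [-0.17 -0.12  3.05] -y edge [ -0.17 -36.92  -0.85] +y edge [-0.17 36.67  6.94]
F [ 1.71  4.48 -7.75] T [-0.29 -0.4  -0.  ] gap 0.025656903809370534 59.82808991102502
```

Request:
jog_arm:
  commands:
    - {"hand": 1,"offset": [0,0.08,-0.045],"dr": [0.015,0,0]}
    - {"hand": 1,"offset": [0,0.08,-0.045],"dr": [0.015,0,0]}
    - {"hand": 1,"offset": [0,0.08,-0.055],"dr": [0.015,0,0]}
    - {"hand": 1,"offset": [0,0.08,-0.055],"dr": [0.015,0,0]}
    - {"hand": 1,"offset": [0,0.08,-0.055],"dr": [0.015,0,0]}
    - {"hand": 1,"offset": [0,0.08,-0.055],"dr": [0.015,0,0]}
    - {"hand": 1,"offset": [0,0.08,-0.055],"dr": [0.015,0,0]}
    - {"hand": 1,"offset": [0,0.08,-0.055],"dr": [0.015,0,0]}
    - {"hand": 1,"offset": [0,0,0],"dr": [0,0,0]}
    - {"hand": 1,"offset": [0,0,0],"dr": [0,0,0]}

```text
t: 8.6
eef_pos: [0.4833, 0.0363, 0.2187]
orientation: [-167.2, 0.0, -23.0]
wrist_force: [-1.6, -5.7, -10.4]
finger_gap: 0.0259
finger_force: 59.8
```

```bash
python3 -c "
from h import *
st()
p,d=save('scene','pics/a.png');cv2.imwrite('pics/s2.png',cv2.resize(p[160:300,240:360,::-1],None,fx=4,fy=4))
W=cloud('scene',d);R,G,B=[p[...,i].astype(int) for i in range(3)]
m=near(W,d,.489,.0485,.06)&(B>1.4*R)&(W[...,2]>.05);print(m.sum(),np.sort(W[m][:,2])[-10:])
"
```

```text
t 8.6 TCP mm [ -0.1  -13.3   60.74] lean [12.84  0.03  0.  ] flange ctr [-0.13 -1.15  7.41] -y edge [ -0.13 -37.22  -0.81] +y edge [-0.13 34.93 15.63]
F [  0.73  -5.83 -10.4 ] T [-1.7  -0.2  -0.02] gap 0.025902931519950656 59.849344466929324
821 [0.37 0.37 0.37 0.37 0.37 0.37 0.38 0.38 0.38 0.38]
```

View pics/s2.png

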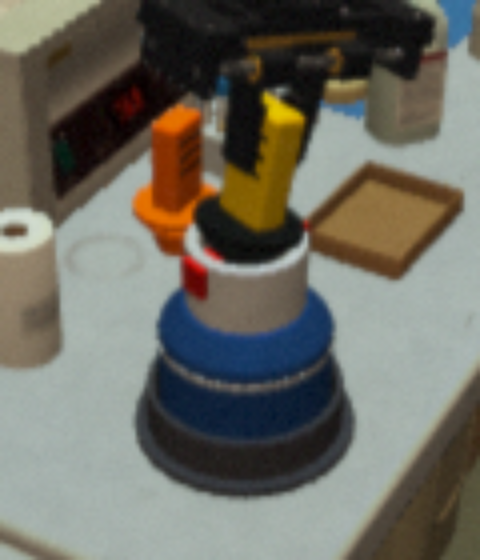

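```bash
cat >> h.py <<'E'
def rise(f):
    a=cv2.imread('pics/s1.png');b=cv2.imread(f) if isinstance(f,str) else f
    T=a[236:262,278:326];r=cv2.matchTemplate(b[226:272,268:336],T,cv2.TM_SQDIFF)
    i=np.unravel_index(r.argmin(),r.shape);c=r[i[0]-1:i[0]+2,i[1]];
    print('flask shift px (row)',i[0]-10+.5*(c[0]-c[2])/(c[0]-2*c[1]+c[2]),'col',i[1]-10)
E
python3 -c "
from h import *
rise('pics/a.png')
c=ctrl.get_calibration('scene');P=np.linalg.inv(c['pose']);K=c['K']
for z in(.08,.09):
  q=P[:3,:3]@[.489,.108,z]+P[:3,3];print(K[0,0]*q[0]/-q[2]+K[0,2],K[1,1]*q[1]/q[2]+K[1,2])
"
```

```text
flask shift px (row) 0.07471326738595963 col 0
289.9557555063196 254.6471154161021
289.9216979036763 251.64633894915144
```

Request:
jog_arm:
  commands:
    - {"hand": 1,"offset": [0,0.08,-0.055],"dr": [0.015,0,0]}
    - {"hand": 1,"offset": [0,0.08,-0.055],"dr": [0.015,0,0]}
    - {"hand": 1,"offset": [0,0,0],"dr": [0,0,0]}
    - {"hand": 1,"offset": [0,0,0],"dr": [0,0,0]}
    - {"hand": 1,"offset": [0,0,0],"dr": [0,0,0]}
    - {"hand": 1,"offset": [0,0,0],"dr": [0,0,0]}
    - {"hand": 1,"offset": [0,0,0],"dr": [0,0,0]}
    - {"hand": 1,"offset": [0,0,0],"dr": [0,0,0]}
    - {"hand": 1,"offset": [0,0,0],"dr": [0,0,0]}
    - {"hand": 1,"offset": [0,0,0],"dr": [0,0,0]}

```text
t: 9.9
eef_pos: [0.4826, 0.0347, 0.2194]
orientation: [-165.5, 0.0, -23.0]
wrist_force: [-1.4, -5.8, -11.5]
finger_gap: 0.0254
finger_force: 59.8
```

```bash
python3 -c "
from h import *
st()
save('scene','pics/b.png');rise('pics/b.png')"
```

```text
t 9.9 TCP mm [ -0.09 -15.08  61.41] lean [14.55  0.03  0.02] flange ctr [-0.12 -1.35  8.46] -y edge [ -0.11 -37.16  -0.83] +y edge [-0.13 34.47 17.76]
F [  0.98  -5.87 -11.54] T [-1.77 -0.16 -0.02] gap 0.025414605039118444 59.84946695971303
flask shift px (row) 0.07141023874282837 col 0
```

Request:
jog_arm:
  commands:
    - {"hand": 1,"offset": [0,-0.11,0.07],"dr": [-0.02,0,0]}
    - {"hand": 1,"offset": [0,-0.11,0.07],"dr": [-0.02,0,0]}
    - {"hand": 1,"offset": [0,-0.11,0.07],"dr": [-0.02,0,0]}
    - {"hand": 1,"offset": [0,0,0],"dr": [0,0,0]}
    - {"hand": 1,"offset": [0,0,0],"dr": [0,0,0]}
    - {"hand": 1,"offset": [0,0,0],"dr": [0,0,0]}
    - {"hand": 1,"offset": [0,0,0],"dr": [0,0,0]}
    - {"hand": 1,"offset": [0,0,0],"dr": [0,0,0]}
    - {"hand": 1,"offset": [0,0,0],"dr": [0,0,0]}
    - {"hand": 1,"offset": [0,0,0],"dr": [0,0,0]}

```text
t: 11.2
eef_pos: [0.4841, 0.0381, 0.2181]
orientation: [-168.9, 0.0, -23.0]
wrist_force: [-0.7, -4.9, -11.5]
finger_gap: 0.0255
finger_force: 59.8
```

```bash
python3 -c "
from h import *
st()"
```

```text
t 11.2 TCP mm [ -0.12 -11.32  60.1 ] lean [11.12  0.04  0.01] flange ctr [-0.16 -0.77  6.43] -y edge [ -0.15 -37.07  -0.71] +y edge [-0.16 35.54 13.57]
F [  1.25  -4.83 -11.47] T [-1.56 -0.3  -0.01] gap 0.025511566255684286 59.84738418837374
```

```bash
cat >> h.py <<'E'
def proj(n,Q):
    c=ctrl.get_calibration(n);P=np.linalg.inv(c['pose']);K=c['K'];q=np.asarray(Q)@P[:3,:3].T+P[:3,3]
    return np.stack([K[0,0]*q[:,0]/-q[:,2]+K[0,2],K[1,1]*q[:,1]/q[:,2]+K[1,2]],1)
def overlay(f):
    p,d=ctrl.grab_frame('scene');s=ctrl.sense();R=Ro.from_euler('xyz',s['orientation'],degrees=True)
    B=R*Ro.from_euler('x',180,degrees=True);O=np.array(s['eef_pos'])-B.apply([0,0,.0547])
    k=5;im=cv2.resize(p[160:260,260:350,::-1],None,fx=k,fy=k,interpolation=cv2.INTER_CUBIC)
    t=np.linspace(0,2*np.pi,60);ci=np.stack([np.cos(t),np.sin(t),0*t],1)
    for L,c in((B.apply(ci*.037)+O,(0,255,0)),(B.apply(ci*.037+[0,0,.008])+O,(0,255,0)),(M+ci*.041,(255,0,255)),
        (B.apply(np.array([[a*.021,b*.013,z] for z in(.03,.088) for a,b in((1,1),(1,-1),(-1,-1),(-1,1),(1,1))]))+O,(255,255,0))):
        cv2.polylines(im,[((proj('scene',L)-[260,160]+.5)*k).astype(int)],False,c,1)
    cv2.imwrite(f,im)
E
python3 -c "
from h import *
overlay('pics/s3.png')"
```

```text
(no output)
```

View pics/s3.png

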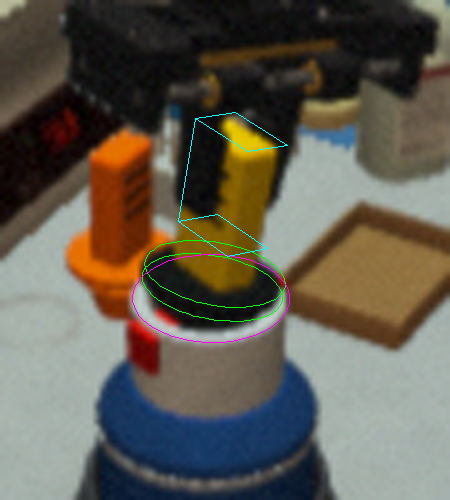

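```bash
cat >> h.py <<'E'
def redge(p):
    R,G,B=[p[...,i].astype(int) for i in range(3)]
    m=(R>1.3*B+30)&(G>1.5*B)&(G>.55*R)
    pts=[]
    for r in range(186,212):
        c=np.where(m[r,285:325])[0]
        if len(c)>2: pts.append((r,285+c.max()))
    pts=np.array(pts);f=np.polyfit(pts[:,0],pts[:,1],1);return f,pts[[0,-1]]
def model(lean,edge=None):
    B=FR*Ro.from_rotvec([lean,0,0],degrees=True)
    O=M+FR.apply([0,-.037,0])-B.apply([0,-.037,0])
    q=proj('scene',B.apply([[-.021,-.013,.02],[-.021,-.013,.085]])+O)
    return (q[1,0]-q[0,0])/(q[1,1]-q[0,1]),q
E
python3 -c "
from h import *
for f in('s1','a','b'): print(f,redge(cv2.imread('pics/%s.png'%f)[:,:,::-1]))
p,_=save('scene','pics/c.png');print(redge(p))
for l in(0,3,6,9,11,13,14.5):print(l,model(l))
"
```

```text
s1 (array([  0.63897436, 183.58666667]), array([[186, 301],
       [211, 324]]))
a (array([2.00683761e-01, 2.75510427e+02]), array([[186, 313],
       [211, 324]]))
b (array([1.68888889e-01, 2.82321709e+02]), array([[186, 314],
       [211, 324]]))
(array([2.47863248e-01, 2.65606838e+02]), array([[186, 311],
       [211, 324]]))
0 (np.float64(-0.02523711616199901), array([[310.80685494, 214.44391187],
       [311.36133523, 192.47308573]]))
3 (np.float64(-0.07357763288388412), array([[311.14811738, 213.90688009],
       [312.79365705, 191.54220749]]))
6 (np.float64(-0.12017685618433534), array([[311.50818988, 213.38081558],
       [314.23494275, 190.69131482]]))
9 (np.float64(-0.16537553470735783), array([[311.88601441, 212.86726707],
       [315.68049142, 189.9226579 ]]))
11 (np.float64(-0.19488192528046114), array([[312.14721182, 212.53260185],
       [316.64425537, 189.45686741]]))
13 (np.float64(-0.22398579992544268), array([[312.4154621 , 212.20460739],
       [317.60647547, 189.02897137]]))
14.5 (np.float64(-0.24559747283650255), array([[312.62106646, 211.96324638],
       [318.32631386, 188.73317264]]))
```

```bash
sed -i 's/m=(R>1.3\*B+30)&(G>1.5\*B)&(G>.55\*R)$/m=(R>130)\&(B<.35*R)\&(G>.6*R)/' h.py
python3 -c "
from h import *
for f in('s1','a','b','c'): print(f,redge(cv2.imread('pics/%s.png'%f)[:,:,::-1]))
"; grep -n 'm=(R>130' h.py
```

```text
s1 (array([  0.41818182, 225.81818182]), array([[187, 302],
       [196, 304]]))
a (array([-3.68917207e-01,  3.81987853e+02]), array([[186, 311],
       [211, 305]]))
b (array([ -0.38653908, 386.01978128]), array([[186, 312],
       [211, 305]]))
c (array([-3.51233299e-01,  3.77893782e+02]), array([[186, 309],
       [211, 304]]))
48:    m=(R>130)&(B<.35*R)&(G>.6*R)
```

```bash
python3 -c "
from h import *
for f in('s1','a','b','c'):
  h=cv2.cvtColor(cv2.imread('pics/%s.png'%f),cv2.COLOR_BGR2HSV)
  m=(h[...,0]>=18)&(h[...,0]<=33)&(h[...,1]>170)&(h[...,2]>60)
  print(f,[(r,290+np.where(m[r,290:325])[0].max(),int(m[r,290:325].sum())) for r in range(184,218,3) if m[r,290:325].any()])
h=cv2.cvtColor(cv2.imread('pics/c.png'),cv2.COLOR_BGR2HSV)
print(h[196,300:322].tolist())
"
```

```text
s1 [(187, np.int64(302), 5), (190, np.int64(306), 13), (193, np.int64(309), 16), (196, np.int64(309), 16), (199, np.int64(309), 15), (202, np.int64(309), 15), (205, np.int64(309), 15), (208, np.int64(308), 14), (211, np.int64(309), 16), (214, np.int64(309), 16), (217, np.int64(309), 13)]
a [(184, np.int64(308), 4), (187, np.int64(314), 9), (190, np.int64(316), 11), (193, np.int64(315), 11), (196, np.int64(314), 10), (199, np.int64(313), 9), (202, np.int64(312), 13), (205, np.int64(311), 16), (208, np.int64(311), 17), (211, np.int64(310), 16), (214, np.int64(310), 13), (217, np.int64(306), 4)]
b [(184, np.int64(309), 4), (187, np.int64(315), 9), (190, np.int64(316), 10), (193, np.int64(315), 9), (196, np.int64(315), 11), (199, np.int64(314), 10), (202, np.int64(313), 15), (205, np.int64(312), 16), (208, np.int64(311), 17), (211, np.int64(311), 17), (214, np.int64(310), 12), (217, np.int64(304), 1)]
c [(184, np.int64(306), 3), (187, np.int64(312), 8), (190, np.int64(315), 11), (193, np.int64(314), 11), (196, np.int64(313), 10), (199, np.int64(313), 10), (202, np.int64(312), 12), (205, np.int64(311), 16), (208, np.int64(310), 16), (211, np.int64(310), 16), (214, np.int64(310), 13), (217, np.int64(308), 7)]
[[167, 128, 14], [60, 15, 17], [128, 64, 16], [19, 170, 24], [21, 239, 81], [22, 255, 110], [22, 255, 131], [22, 255, 137], [21, 245, 128], [21, 253, 115], [22, 255, 110], [21, 246, 111], [22, 253, 111], [22, 255, 106], [20, 192, 53], [60, 19, 41], [77, 19, 121], [71, 16, 173], [78, 17, 180], [76, 18, 180], [79, 20, 181], [75, 14, 177]]
```

Request:
jog_arm:
  commands:
    - {"hand": 1,"offset": [0,-0.1,0.03],"dr": [-0.015,0,0]}
    - {"hand": 1,"offset": [0,-0.1,0.03],"dr": [-0.015,0,0]}
    - {"hand": 1,"offset": [0,-0.1,0.03],"dr": [-0.015,0,0]}
    - {"hand": 1,"offset": [0,-0.1,0.03],"dr": [-0.015,0,0]}
    - {"hand": 1,"offset": [0,0,0],"dr": [0,0,0]}
    - {"hand": 1,"offset": [0,0,0],"dr": [0,0,0]}
    - {"hand": 1,"offset": [0,0,0],"dr": [0,0,0]}
    - {"hand": 1,"offset": [0,0,0],"dr": [0,0,0]}
    - {"hand": 1,"offset": [0,0,0],"dr": [0,0,0]}
    - {"hand": 1,"offset": [0,0,0],"dr": [0,0,0]}

```text
t: 12.55
eef_pos: [0.4857, 0.0416, 0.2181]
orientation: [-172.3, 0.0, -23.0]
wrist_force: [-3.7, -8.5, -6.8]
finger_gap: 0.0252
finger_force: 59.8
```

```bash
python3 -c "
from h import *
st()"
```

```text
t 12.55 TCP mm [ 0.   -7.47 60.11] lean [7.67 0.01 0.  ] flange ctr [-0.01 -0.18  5.9 ] -y edge [ -0.01 -36.84   0.96] +y edge [-0.01 36.49 10.84]
F [-0.04 -9.25 -6.78] T [-1.61  0.01 -0.01] gap 0.025156187943750248 59.83633634299622
```

Request:
jog_arm:
  commands:
    - {"hand": 1,"offset": [0,-0.1,-0.03],"dr": [-0.015,0,0]}
    - {"hand": 1,"offset": [0,-0.1,-0.03],"dr": [-0.015,0,0]}
    - {"hand": 1,"offset": [0,-0.1,-0.03],"dr": [-0.015,0,0]}
    - {"hand": 1,"offset": [0,-0.1,-0.03],"dr": [-0.015,0,0]}
    - {"hand": 1,"offset": [0,-0.1,-0.03],"dr": [-0.015,0,0]}
    - {"hand": 1,"offset": [0,-0.1,-0.03],"dr": [-0.015,0,0]}
    - {"hand": 1,"offset": [0,0,0],"dr": [0,0,0]}
    - {"hand": 1,"offset": [0,0,0],"dr": [0,0,0]}
    - {"hand": 1,"offset": [0,0,0],"dr": [0,0,0]}
    - {"hand": 1,"offset": [0,0,0],"dr": [0,0,0]}

```text
t: 13.8
eef_pos: [0.488, 0.047, 0.2207]
orientation: [-177.5, 0.0, -23.0]
wrist_force: [-3.5, -9.4, -5.1]
finger_gap: 0.0257
finger_force: 59.8
```

```bash
python3 -c "
from h import *
st();save('scene','pics/d.png');rise('pics/d.png')"
```

```text
t 13.8 TCP mm [ 0.03 -1.65 62.67] lean [ 2.53  0.01 -0.02] flange ctr [0.01 0.76 8.02] -y edge [  0.   -36.2    6.39] +y edge [ 0.03 37.73  9.66]
F [  0.44 -10.02  -5.1 ] T [-1.44  0.05  0.02] gap 0.025719731466560144 59.831079862924526
flask shift px (row) 0.07370427995920181 col 0
```

Request:
jog_arm:
  commands:
    - {"hand": 1,"offset": [0,-0.13,-0.04],"dr": [-0.02,0,0]}
    - {"hand": 1,"offset": [0,-0.13,-0.04],"dr": [-0.02,0,0]}
    - {"hand": 1,"offset": [0,-0.13,-0.04],"dr": [-0.02,0,0]}
    - {"hand": 1,"offset": [0,-0.13,-0.04],"dr": [-0.02,0,0]}
    - {"hand": 1,"offset": [0,-0.13,-0.04],"dr": [-0.02,0,0]}
    - {"hand": 1,"offset": [0,-0.13,-0.04],"dr": [-0.02,0,0]}
    - {"hand": 1,"offset": [0,-0.13,-0.04],"dr": [-0.02,0,0]}
    - {"hand": 1,"offset": [0,0,0],"dr": [0,0,0]}
    - {"hand": 1,"offset": [0,0,0],"dr": [0,0,0]}
    - {"hand": 1,"offset": [0,0,0],"dr": [0,0,0]}

```text
t: 15.1
eef_pos: [0.492, 0.0559, 0.2244]
orientation: [174.6, -0.1, -23.0]
wrist_force: [-2.9, -4.5, 3.5]
finger_gap: 0.0258
finger_force: 59.8
```

```bash
python3 -c "
from h import *
st();save('scene','pics/d.png');rise('pics/d.png')"
```

```text
t 15.1 TCP mm [ 0.21  8.09 66.42] lean [-5.41 -0.08 -0.01] flange ctr [ 0.29  2.93 11.96] -y edge [  0.28 -33.9   15.45] +y edge [ 0.3  39.77  8.47]
F [-0.88 -5.26  3.45] T [-1.16  0.25  0.01] gap 0.025824885859642658 59.83644728375387
flask shift px (row) 0.0708383172750473 col 0
```

Request:
jog_arm:
  commands:
    - {"hand": 1,"offset": [0,-0.13,-0.05],"dr": [-0.02,0,0]}
    - {"hand": 1,"offset": [0,-0.13,-0.05],"dr": [-0.02,0,0]}
    - {"hand": 1,"offset": [0,-0.13,-0.05],"dr": [-0.02,0,0]}
    - {"hand": 1,"offset": [0,-0.13,-0.05],"dr": [-0.02,0,0]}
    - {"hand": 1,"offset": [0,-0.13,-0.05],"dr": [-0.02,0,0]}
    - {"hand": 1,"offset": [0,0,0],"dr": [0,0,0]}
    - {"hand": 1,"offset": [0,0,0],"dr": [0,0,0]}
    - {"hand": 1,"offset": [0,0,0],"dr": [0,0,0]}
    - {"hand": 1,"offset": [0,0,0],"dr": [0,0,0]}
    - {"hand": 1,"offset": [0,0,0],"dr": [0,0,0]}

```text
t: 16.4
eef_pos: [0.4947, 0.0623, 0.2257]
orientation: [168.9, -0.1, -23.0]
wrist_force: [-2.9, -4.0, 4.6]
finger_gap: 0.0256
finger_force: 59.8
```

```bash
python3 -c "
from h import *
st();save('scene','pics/d.png');rise('pics/d.png')"
```

```text
t 16.4 TCP mm [ 0.2  15.04 67.69] lean [-11.14  -0.08  -0.01] flange ctr [ 0.27  4.47 14.02] -y edge [  0.26 -31.83  21.17] +y edge [ 0.28 40.77  6.88]
F [-1.16 -4.79  4.61] T [-1.03  0.27  0.03] gap 0.02557580556489298 59.837295950160296
flask shift px (row) 0.06872929632663727 col 0
```

Request:
jog_arm:
  commands:
    - {"hand": 1,"offset": [0,0.02,-0.1],"dr": [0,0,0]}
    - {"hand": 1,"offset": [0,0.02,-0.1],"dr": [0,0,0]}
    - {"hand": 1,"offset": [0,0.02,-0.1],"dr": [0,0,0]}
    - {"hand": 1,"offset": [0,0.02,-0.1],"dr": [0,0,0]}
    - {"hand": 1,"offset": [0,0,0],"dr": [0,0,0]}
    - {"hand": 1,"offset": [0,0,0],"dr": [0,0,0]}
    - {"hand": 1,"offset": [0,0,0],"dr": [0,0,0]}
    - {"hand": 1,"offset": [0,0,0],"dr": [0,0,0]}
    - {"hand": 1,"offset": [0,0,0],"dr": [0,0,0]}
    - {"hand": 1,"offset": [0,0,0],"dr": [0,0,0]}

```text
t: 17.7
eef_pos: [0.4944, 0.0623, 0.2286]
orientation: [168.8, 0.0, -23.0]
wrist_force: [0.4, -0.3, -2.8]
finger_gap: 0.0252
finger_force: 59.8
```

```bash
python3 -c "
from h import *
st();save('scene','pics/d.png');rise('pics/d.png')"
```

```text
t 17.7 TCP mm [-0.03 14.96 70.59] lean [-11.17   0.     0.01] flange ctr [-0.03  4.36 16.93] -y edge [ -0.02 -31.94  24.1 ] +y edge [-0.04 40.66  9.76]
F [ 0.48 -0.16 -2.83] T [ 0.24  0.05 -0.01] gap 0.025235906321557672 59.82775894492079
flask shift px (row) 0.06688415259122849 col 0
```

Request:
jog_arm:
  commands:
    - {"hand": 1,"offset": [0,0.04,-0.2],"dr": [0,0,0]}
    - {"hand": 1,"offset": [0,0.04,-0.2],"dr": [0,0,0]}
    - {"hand": 1,"offset": [0,0.06,-0.3],"dr": [0,0,0]}
    - {"hand": 1,"offset": [0,0.08,-0.4],"dr": [0,0,0]}
    - {"hand": 1,"offset": [0,0.2,-1],"dr": [0,0,0]}
    - {"hand": 1,"offset": [0,0.4,-2],"dr": [0,0,0]}
    - {"hand": 1,"offset": [0,0,-2],"dr": [0.06,0,0]}
    - {"hand": 1,"offset": [0,0,-1],"dr": [0.06,0,0]}
    - {"hand": 1,"offset": [0,0,0],"dr": [0.075,0,0]}
    - {"hand": 1,"offset": [0,0,0],"dr": [0,0,0]}

```text
t: 19.0
eef_pos: [0.4963, 0.0664, 0.3007]
orientation: [180.0, -0.0, -23.1]
wrist_force: [-0.2, -0.2, -2.5]
finger_gap: 0.0256
finger_force: 59.8
```

```bash
python3 -c "
from h import *
st();p,_=save('scene','pics/d.png');rise('pics/d.png');cv2.imwrite('pics/s4.png',cv2.resize(p[120:320,220:400,::-1],None,fx=3,fy=3))
for c in('scene','top'):
  if c=='top':ctrl.grab_frame(c)
  for q in('bung_center','flask_mouth','tray'):print(q,[(r['score'],r['point']) for r in ctrl.tip_of(c,q)[:3]])
go([.5145,-.215,.30],[180,0,-23])"
```

```text
t 19.0 TCP mm [  0.09  19.45 142.68] lean [-0.02 -0.05 -0.05] flange ctr [ 0.13 19.42 87.98] -y edge [  0.1  -17.58  88.  ] +y edge [ 0.16 56.42 87.97]
F [-0.13 -0.23 -2.53] T [ 0.08  0.05 -0.  ] gap 0.025589343150055684 59.82909301946165
flask shift px (row) 0.08624275773763657 col 0
bung_center [(0.82, [0.3172, 0.3076, 0.0617]), (0.66, [0.6441, -0.1174, 0.0596]), (0.6, [0.498, 0.0665, 0.267])]
flask_mouth [(0.68, [0.4876, 0.0433, 0.1572])]
tray [(0.89, [0.5155, -0.2241, -0.0001])]
bung_center [(0.81, [0.3164, 0.3049, 0.0657]), (0.64, [0.4892, 0.0421, 0.1596]), (0.56, [0.6471, -0.1156, 0.063])]
flask_mouth [(0.65, [0.4889, 0.0434, 0.1636]), (0.36, [0.5171, 0.3057, 0.0318])]
tray [(0.98, [0.5139, -0.2238, -0.004]), (0.41, [0.5738, -0.3889, 0.0874])]
t 19.4 [0.496 0.067 0.3  ] [179.974   0.015 -22.961] off [12.671 25.278 -0.007] dr [0.    0.    0.001] gap 0.025382749862546246
```

View pics/s4.png

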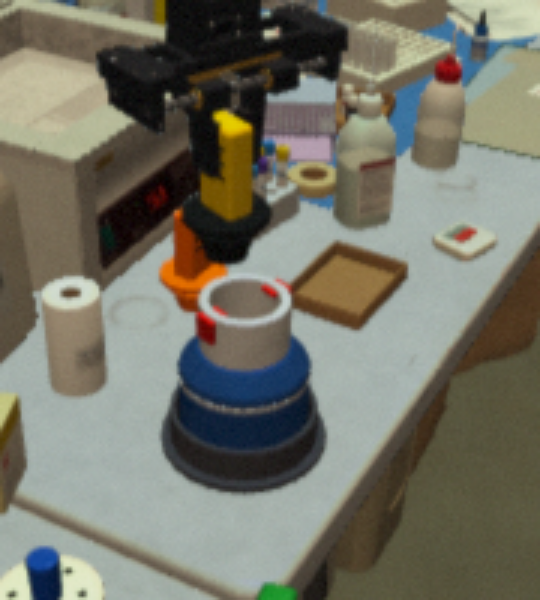

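Request:
jog_arm:
  commands:
    - {"hand": 1,"offset": [0.9,1.8,0],"dr": [0,0,0]}
    - {"hand": 1,"offset": [1.8,3.6,0],"dr": [0,0,0]}
    - {"hand": 1,"offset": [1.8,3.6,0],"dr": [0,0,0]}
    - {"hand": 1,"offset": [1.8,3.6,0],"dr": [0,0,0]}
    - {"hand": 1,"offset": [1.8,3.6,0],"dr": [0,0,0]}
    - {"hand": 1,"offset": [1.8,3.6,0],"dr": [0,0,0]}
    - {"hand": 1,"offset": [1.8,3.6,0],"dr": [0,0,0]}
    - {"hand": 1,"offset": [0.9,1.8,2],"dr": [0,0,0]}
    - {"hand": 1,"offset": [0,0,4],"dr": [0,0,0]}
    - {"hand": 1,"offset": [0,0,4],"dr": [0,0,0]}

```text
t: 20.65
eef_pos: [0.514, -0.2144, 0.1987]
orientation: [180.0, -0.0, -23.0]
wrist_force: [-0.9, -0.9, -1.7]
finger_gap: 0.0254
finger_force: 59.8
```

```bash
python3 -c "
from h import *
go([.5145,-.216,.0947],[180,0,-23]);st()"
```

```text
t 20.65 [ 0.514 -0.214  0.199] [179.987  -0.007 -23.008] off [ 0.109  0.122 10.402] dr [ 0. -0. -0.] gap 0.025404017820164094
t 20.65 TCP mm [ 126.08 -232.11   40.72] lean [-0.01 -0.01 -0.01] flange ctr [ 126.09 -232.12  -13.98] -y edge [ 126.09 -269.12  -13.97] +y edge [ 126.1  -195.12  -13.99]
F [-0.42 -1.18 -1.69] T [ 0.06  0.02 -0.02] gap 0.025404017820164094 59.82644767917009
```

Request:
jog_arm:
  commands:
    - {"hand": 1,"offset": [0.1,0.1,3],"dr": [0,0,0]}
    - {"hand": 1,"offset": [0,0,3],"dr": [0,0,0]}
    - {"hand": 1,"offset": [0,0,2],"dr": [0,0,0]}
    - {"hand": 1,"offset": [0,0,1],"dr": [0,0,0]}
    - {"hand": 1,"offset": [0,0,0.5],"dr": [0,0,0]}
    - {"hand": 1,"offset": [0,0,0.3],"dr": [0,0,0]}
    - {"hand": 1,"offset": [0,0,0.2],"dr": [0,0,0]}
    - {"hand": 1,"offset": [0,0,0.2],"dr": [0,0,0]}
    - {"hand": 1,"offset": [0,0,0.1],"dr": [0,0,0]}
    - {"hand": 1,"offset": [0,0,0],"dr": [0,0,0]}

```text
t: 21.9
eef_pos: [0.5146, -0.2155, 0.097]
orientation: [180.0, -0.0, -23.0]
wrist_force: [0.5, -0.9, -2.2]
finger_gap: 0.0255
finger_force: 59.8
```

```bash
python3 -c "
from h import *
st();ctrl.grab_frame('scene');print([(r['score'],r['point']) for r in ctrl.tip_of('scene','bung_center')])"
```

```text
t 21.9 TCP mm [ 127.06 -232.9   -61.02] lean [-0.   -0.    0.02] flange ctr [ 127.06 -232.9  -115.72] -y edge [ 127.07 -269.9  -115.71] +y edge [ 127.05 -195.9  -115.72]
F [ 0.78 -0.68 -2.19] T [ 0.08  0.03 -0.02] gap 0.025531307086231362 59.8263474828218
[(0.92, [0.318, 0.3083, 0.0616]), (0.73, [0.5158, -0.2178, 0.067]), (0.69, [0.6465, -0.1179, 0.0601]), (0.41, [0.4902, 0.0452, 0.1574])]
```

Not quite down; lower 1 mm steps until contact.

Request:
jog_arm:
  commands:
    - {"hand": 1,"offset": [0,0,0.1],"dr": [0,0,0]}
    - {"hand": 1,"offset": [0,0,0.1],"dr": [0,0,0]}
    - {"hand": 1,"offset": [0,0,0.1],"dr": [0,0,0]}
    - {"hand": 1,"offset": [0,0,0],"dr": [0,0,0]}
    - {"hand": 1,"offset": [0,0,0],"dr": [0,0,0]}
    - {"hand": 1,"offset": [0,0,0],"dr": [0,0,0]}
    - {"hand": 1,"offset": [0,0,0],"dr": [0,0,0]}
    - {"hand": 1,"offset": [0,0,0],"dr": [0,0,0]}
    - {"hand": 1,"offset": [0,0,0],"dr": [0,0,0]}
    - {"hand": 1,"offset": [0,0,0],"dr": [0,0,0]}
  squeeze: 20

```text
t: 23.25
eef_pos: [0.5145, -0.2155, 0.094]
orientation: [-180.0, -0.0, -23.0]
wrist_force: [-1.1, -0.1, -2.1]
finger_gap: 0.0263
finger_force: 19.9
```

Request:
jog_arm:
  commands:
    - {"hand": 1,"offset": [0,0,0.05],"dr": [0,0,0]}
    - {"hand": 1,"offset": [0,0,0.05],"dr": [0,0,0]}
    - {"hand": 1,"offset": [0,0,0],"dr": [0,0,0]}
    - {"hand": 1,"offset": [0,0,0],"dr": [0,0,0]}
    - {"hand": 1,"offset": [0,0,0],"dr": [0,0,0]}
    - {"hand": 1,"offset": [0,0,0.05],"dr": [0,0,0]}
    - {"hand": 1,"offset": [0,0,0.05],"dr": [0,0,0]}
    - {"hand": 1,"offset": [0,0,0],"dr": [0,0,0]}
    - {"hand": 1,"offset": [0,0,0],"dr": [0,0,0]}
    - {"hand": 1,"offset": [0,0,0],"dr": [0,0,0]}
  squeeze: 15

```text
t: 24.5
eef_pos: [0.5149, -0.2158, 0.0931]
orientation: [180.0, -0.1, -23.0]
wrist_force: [-3.1, 0.0, 10.6]
finger_gap: 0.0261
finger_force: 14.9
```

Request:
jog_arm:
  commands:
    - {"hand": 0.2,"offset": [0,0,0],"dr": [0,0,0]}
    - {"hand": -0.5,"offset": [0,0,0],"dr": [0,0,0]}
    - {"hand": -1,"offset": [0,0,0],"dr": [0,0,0]}
    - {"hand": -1,"offset": [0,0,0],"dr": [0,0,0]}
    - {"hand": -1,"offset": [0,0,0],"dr": [0,0,0]}
    - {"hand": -1,"offset": [0,0,-1],"dr": [0,0,0]}
    - {"hand": -1,"offset": [0,0,-3],"dr": [0,0,0]}
    - {"hand": -1,"offset": [0,0,-4],"dr": [0,0,0]}
    - {"hand": -1,"offset": [0,0,-4],"dr": [0,0,0]}
    - {"hand": -1,"offset": [0,0,-4],"dr": [0,0,0]}

```text
t: 25.75
eef_pos: [0.5144, -0.2154, 0.2541]
orientation: [180.0, -0.0, -23.0]
wrist_force: [0.4, 0.1, -0.1]
finger_gap: 0.0877
finger_force: 0.0
```

```bash
python3 -c "
from h import *
ctrl.grab_frame('scene');print([(r['score'],r['point']) for r in ctrl.tip_of('scene','bung_center')])
go([.5155,.3065,.25],[180,0,-23])"
```

```text
[(0.63, [0.5155, -0.219, 0.0638]), (0.63, [0.6473, -0.1162, 0.0653]), (0.63, [0.3189, 0.3074, 0.0588])]
t 25.85 [ 0.516 -0.216  0.257] [179.902  -0.48  -22.983] off [-20.426 -48.117   0.447] dr [ 0.002 -0.008  0.   ] gap 0.0878422130448488
```

Request:
jog_arm:
  commands:
    - {"hand": -1,"offset": [-0.9,-2.1,0],"dr": [0,0,0]}
    - {"hand": -1,"offset": [-1.9,-4.5,0],"dr": [0,0,0]}
    - {"hand": -1,"offset": [-2.2,-5.1,0],"dr": [0,0,0]}
    - {"hand": -1,"offset": [-2.2,-5.1,0],"dr": [0,0,0]}
    - {"hand": -1,"offset": [-2.2,-5.1,0],"dr": [0,0,0]}
    - {"hand": -1,"offset": [-2.2,-5.1,0],"dr": [0,0,0]}
    - {"hand": -1,"offset": [-2.2,-5.1,0],"dr": [0,0,0]}
    - {"hand": -1,"offset": [-2.2,-5.1,0],"dr": [0,0,0]}
    - {"hand": -1,"offset": [-2.2,-5.1,0],"dr": [0,0,0]}
    - {"hand": -1,"offset": [-1.9,-4.5,0],"dr": [0,0,0]}

```text
t: 27.1
eef_pos: [0.5105, 0.2966, 0.2508]
orientation: [179.9, 0.1, -22.9]
wrist_force: [0.0, 0.0, 0.4]
finger_gap: 0.0879
finger_force: 0.0
```

Request:
jog_arm:
  commands:
    - {"hand": -1,"offset": [0,0,0],"dr": [0,0,-0.1]}
    - {"hand": -1,"offset": [0,0,0],"dr": [0,0,-0.1]}
    - {"hand": -1,"offset": [0,0,0],"dr": [0,0,-0.1]}
    - {"hand": -1,"offset": [0,0,0],"dr": [0,0,-0.1]}
    - {"hand": -1,"offset": [0,0,2],"dr": [0,0,0]}
    - {"hand": -1,"offset": [0,0,4],"dr": [0,0,0]}
    - {"hand": -1,"offset": [0,0,4],"dr": [0,0,0]}
    - {"hand": -1,"offset": [0,0,2],"dr": [0,0,0]}
    - {"hand": -1,"offset": [0,0,0],"dr": [0,0,0]}
    - {"hand": -1,"offset": [0,0,0],"dr": [0,0,0]}

```text
t: 28.35
eef_pos: [0.512, 0.2944, 0.1327]
orientation: [-180.0, -0.0, -0.0]
wrist_force: [-0.2, -0.3, 1.3]
finger_gap: 0.0881
finger_force: 0.0
```

```bash
python3 -c "
from h import *
ctrl.grab_frame('scene');print([(r['score'],r['point']) for r in ctrl.tip_of('scene','cover_center')])
go([.5155,.3065,.035],[180,0,0])"
```

```text
[(0.64, [0.5158, 0.3057, 0.0345])]
t 28.45 [0.512 0.294 0.133] [-179.969   -0.086   -0.055] off [ 0.297 -1.227  9.798] dr [-0.001 -0.001 -0.001] gap 0.0881448552674158
```

Request:
jog_arm:
  commands:
    - {"hand": -1,"offset": [0.35,-1.2,0],"dr": [0,0,0]}
    - {"hand": -1,"offset": [0,0,3],"dr": [0,0,0]}
    - {"hand": -1,"offset": [0,0,3],"dr": [0,0,0]}
    - {"hand": -1,"offset": [0,0,2.6],"dr": [0,0,0]}
    - {"hand": -1,"offset": [0,0,1],"dr": [0,0,0]}
    - {"hand": -1,"offset": [0,0,0],"dr": [0,0,0]}
    - {"hand": 1,"offset": [0,0,0],"dr": [0,0,0]}
    - {"hand": 1,"offset": [0,0,0],"dr": [0,0,0]}
    - {"hand": 1,"offset": [0,0,0],"dr": [0,0,0]}
    - {"hand": 1,"offset": [0,0,0],"dr": [0,0,0]}
  squeeze: 25

```text
t: 29.7
eef_pos: [0.5159, 0.3058, 0.0362]
orientation: [-180.0, -0.0, -0.1]
wrist_force: [-0.7, -0.3, -0.2]
finger_gap: 0.0502
finger_force: 0.0
```

Request:
jog_arm:
  commands:
    - {"hand": 1,"offset": [0,0,0],"dr": [0,0,0]}
    - {"hand": 1,"offset": [0,0,0],"dr": [0,0,0]}
    - {"hand": 1,"offset": [0,0,0],"dr": [0,0,0]}
    - {"hand": 1,"offset": [0,0,0],"dr": [0,0,0]}
    - {"hand": 1,"offset": [0,0,0],"dr": [0,0,0]}
    - {"hand": 1,"offset": [0,0,0],"dr": [0,0,0]}
    - {"hand": 1,"offset": [0,0,0],"dr": [0,0,0]}
    - {"hand": 1,"offset": [0,0,0],"dr": [0,0,0]}
    - {"hand": 1,"offset": [0,0,-0.5],"dr": [0,0,0]}
    - {"hand": 1,"offset": [0,0,-1.5],"dr": [0,0,0]}
  squeeze: 30

```text
t: 30.95
eef_pos: [0.5154, 0.3057, 0.0561]
orientation: [180.0, 0.1, -0.1]
wrist_force: [0.4, 0.7, -0.6]
finger_gap: 0.024
finger_force: 30.0
```

Request:
jog_arm:
  commands:
    - {"hand": 1,"offset": [0,0,-3],"dr": [0,0,0]}
    - {"hand": 1,"offset": [0,0,-4],"dr": [0,0,0]}
    - {"hand": 1,"offset": [0,0,-4],"dr": [0,0,0]}
    - {"hand": 1,"offset": [0,0,-4],"dr": [0,0,0]}
    - {"hand": 1,"offset": [0,0,-4],"dr": [0,0,0]}
    - {"hand": 1,"offset": [0,0,-2],"dr": [0,0,0]}
    - {"hand": 1,"offset": [0,0,0],"dr": [0,0,0]}
    - {"hand": 1,"offset": [0,0,0],"dr": [0,0,0]}
    - {"hand": 1,"offset": [0,0,0],"dr": [0,0,0]}
    - {"hand": 1,"offset": [0,0,0],"dr": [0,0,0]}

```text
t: 32.2
eef_pos: [0.5156, 0.3058, 0.2653]
orientation: [180.0, 0.1, -0.1]
wrist_force: [0.6, 0.0, -0.9]
finger_gap: 0.0239
finger_force: 30.0
```

```bash
python3 -c "
from h import *
p,d=ctrl.grab_frame('scene');print([(r['score'],r['point']) for r in ctrl.tip_of('scene','cover_center')])
cv2.imwrite('pics/s5.png',cv2.resize(p[150:350,190:370,::-1],None,fx=3,fy=3))
go([.4886,.0485,.25],[180,0,0])"
```

```text
[(0.8, [0.5179, 0.3049, 0.2625]), (0.24, [0.66, 0.225, 0.0392])]
t 32.3 [0.516 0.306 0.266] [179.988   0.03   -0.071] off [-2.681 25.73   1.568] dr [ 0.     0.001 -0.001] gap 0.02428211146439379
```

View pics/s5.png

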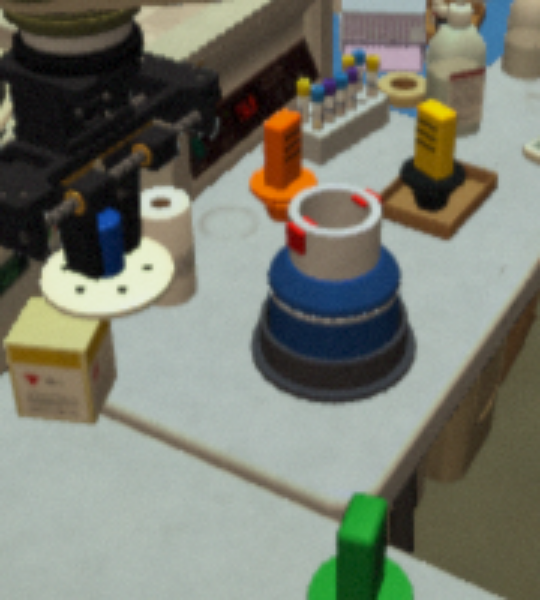

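Request:
jog_arm:
  commands:
    - {"hand": 1,"offset": [-0.2,1.8,0],"dr": [0,0,0]}
    - {"hand": 1,"offset": [-0.4,3.6,0],"dr": [0,0,0]}
    - {"hand": 1,"offset": [-0.4,4.2,0],"dr": [0,0,0]}
    - {"hand": 1,"offset": [-0.5,4.2,0],"dr": [0,0,0]}
    - {"hand": 1,"offset": [-0.4,4.2,0],"dr": [0,0,0]}
    - {"hand": 1,"offset": [-0.4,4,0],"dr": [0,0,0]}
    - {"hand": 1,"offset": [-0.4,3.7,0],"dr": [0,0,0]}
    - {"hand": 1,"offset": [0,0,2],"dr": [0,0,0]}
    - {"hand": 1,"offset": [0,0,2],"dr": [0,0,0]}
    - {"hand": 1,"offset": [0,0,0],"dr": [0,0,0]}

```text
t: 33.55
eef_pos: [0.4875, 0.0482, 0.2251]
orientation: [-180.0, 0.1, -0.1]
wrist_force: [-0.2, -0.6, -1.2]
finger_gap: 0.0241
finger_force: 30.0
```

```bash
python3 -c "
from h import *
p,d=ctrl.grab_frame('scene');print([(r['score'],r['point']) for r in ctrl.tip_of('scene','cover_center')])
go([.4886,.0485,.182],[180,0,0]);print(ctrl.sense()['wrist_force'])"
```

```text
[(0.57, [0.4873, 0.0447, 0.2208])]
t 33.65 [0.488 0.048 0.227] [179.987  -0.053  -0.088] off [ 0.009 -0.01   4.473] dr [ 0.    -0.001 -0.002] gap 0.023996405966765638
[-0.219  0.302 -0.491]
```

Request:
jog_arm:
  commands:
    - {"hand": 1,"offset": [0,0,1],"dr": [0,0,0]}
    - {"hand": 1,"offset": [0,0,1],"dr": [0,0,0]}
    - {"hand": 1,"offset": [0,0,1],"dr": [0,0,0]}
    - {"hand": 1,"offset": [0,0,0.6],"dr": [0,0,0]}
    - {"hand": 1,"offset": [0,0,0.2],"dr": [0,0,0]}
    - {"hand": 1,"offset": [0,0,0.2],"dr": [0,0,0]}
    - {"hand": 1,"offset": [0,0,0.1],"dr": [0,0,0]}
    - {"hand": 1,"offset": [0,0,0],"dr": [0,0,0]}
    - {"hand": 1,"offset": [0,0,0],"dr": [0,0,0]}
    - {"hand": 1,"offset": [0,0,0],"dr": [0,0,0]}
  squeeze: 20

```text
t: 34.9
eef_pos: [0.4885, 0.0488, 0.185]
orientation: [-180.0, -0.0, -0.1]
wrist_force: [0.2, 0.0, -0.9]
finger_gap: 0.0242
finger_force: 20.0
```

Request:
jog_arm:
  commands:
    - {"hand": 1,"offset": [0,0,0.1],"dr": [0,0,0]}
    - {"hand": 1,"offset": [0,0,0.1],"dr": [0,0,0]}
    - {"hand": 1,"offset": [0,0,0.05],"dr": [0,0,0]}
    - {"hand": 1,"offset": [0,0,0.05],"dr": [0,0,0]}
    - {"hand": 1,"offset": [0,0,0],"dr": [0,0,0]}
    - {"hand": 1,"offset": [0,0,0],"dr": [0,0,0]}
    - {"hand": 1,"offset": [0,0,0],"dr": [0,0,0]}
    - {"hand": 1,"offset": [0,0,0],"dr": [0,0,0]}
    - {"hand": 1,"offset": [0,0,0],"dr": [0,0,0]}
    - {"hand": 1,"offset": [0,0,0],"dr": [0,0,0]}
  squeeze: 12

```text
t: 36.15
eef_pos: [0.4885, 0.0488, 0.182]
orientation: [180.0, -0.0, -0.1]
wrist_force: [-0.0, -0.3, -0.1]
finger_gap: 0.0241
finger_force: 12.0
```

Request:
jog_arm:
  commands:
    - {"hand": 1,"offset": [0,0,0.05],"dr": [0,0,0]}
    - {"hand": 1,"offset": [0,0,0.05],"dr": [0,0,0]}
    - {"hand": 1,"offset": [0,0,0],"dr": [0,0,0]}
    - {"hand": 1,"offset": [0,0,0],"dr": [0,0,0]}
    - {"hand": 1,"offset": [0,0,0],"dr": [0,0,0]}
    - {"hand": 1,"offset": [0,0,0],"dr": [0,0,0]}
    - {"hand": 1,"offset": [0,0,0],"dr": [0,0,0]}
    - {"hand": 1,"offset": [0,0,0],"dr": [0,0,0]}
    - {"hand": 1,"offset": [0,0,0],"dr": [0,0,0]}
    - {"hand": 1,"offset": [0,0,0],"dr": [0,0,0]}

```text
t: 37.4
eef_pos: [0.4886, 0.0487, 0.1818]
orientation: [180.0, -0.0, -0.1]
wrist_force: [-4.3, -1.7, 7.9]
finger_gap: 0.0244
finger_force: 11.9
```

Contact. Release and rise.

Request:
jog_arm:
  commands:
    - {"hand": 0.3,"offset": [0,0,0],"dr": [0,0,0]}
    - {"hand": 0,"offset": [0,0,0],"dr": [0,0,0]}
    - {"hand": -1,"offset": [0,0,0],"dr": [0,0,0]}
    - {"hand": -1,"offset": [0,0,0],"dr": [0,0,0]}
    - {"hand": -1,"offset": [0,0,0],"dr": [0,0,0]}
    - {"hand": -1,"offset": [0,0,-1],"dr": [0,0,0]}
    - {"hand": -1,"offset": [0,0,-3],"dr": [0,0,0]}
    - {"hand": -1,"offset": [0,0,-4],"dr": [0,0,0]}
    - {"hand": -1,"offset": [0,0,-4],"dr": [0,0,0]}
    - {"hand": -1,"offset": [0,0,0],"dr": [0,0,0]}

```text
t: 38.65
eef_pos: [0.4893, 0.0488, 0.3042]
orientation: [180.0, -0.4, -0.1]
wrist_force: [-0.3, 0.4, 0.2]
finger_gap: 0.0883
finger_force: 0.0
```

```bash
python3 -c "
from h import *
p,d=save('scene','pics/e.png');print([(r['score'],r['point']) for q in('cover_center','bung_center') for r in ctrl.tip_of('scene',q)]);rise('pics/e.png')
W=cloud('scene',d);m=near(W,d,.4886,.0485,.06)&(W[...,2]>.16)&(W[...,2]<.175)&(p.min(-1)>100);q=W[m]
A=np.c_[q[:,:2]-q[:,:2].mean(0),np.ones(len(q))];print(len(q),np.degrees(np.linalg.lstsq(A,q[:,2],rcond=None)[0][:2]),q[:,2].mean(),cv2.minEnclosingCircle((q[:,:2]*1000).astype(np.float32)))
cv2.imwrite('pics/s6.png',cv2.resize(p[150:350,190:370,::-1],None,fx=3,fy=3));s=ctrl.sense();print(s['t'],s['finger_gap'])"
```

```text
[(0.87, [0.648, -0.1184, 0.0623]), (0.8, [0.3192, 0.3077, 0.0601]), (0.57, [0.5154, -0.2188, 0.0622])]
flask shift px (row) 0.07891897112131119 col 0
430 [ 1.06226971 -1.24134059] 0.1661487217863536 ((488.4086608886719, 51.16572189331055), 44.32236099243164)
38.8 0.0880550630245725
```

View pics/s6.png

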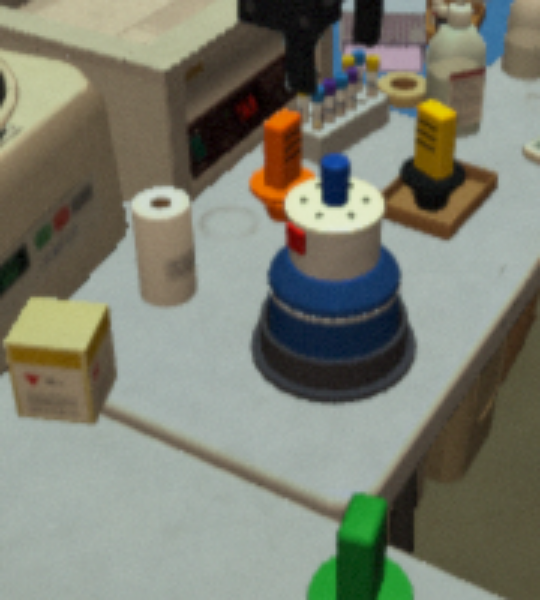

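The cover lies level and centred on the mouth (crop 335,210). The bung stands upright in the tray (435,155), and the flask is down in its ring.

```bash
python3 -c "
from cell import ctrl
print(ctrl.job_done())"
```

```text
the job is handed in; nothing more can be done
None
```

Job handed in at about 39 s: the final picture shows the bung upright in the tray, the cover level and centred on the flask's mouth, and the flask down in its ring; no verdict came back.

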